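# Shut and lock the sample cabinet

### The arm

A 7-joint arm with a two-finger parallel gripper is mounted at the origin on a cart in front of the work surface, level with it; the furniture and walls round the work are solid. World frame = base frame: x ahead of the robot, y to its left, z up, the work surface at z = 0. Lengths are in m, angles in rad, forces in N, time in s.
With the tool pointing down it reaches from about 0.425 to 0.95 m from the base axis. Payload 4.7 kg.
Tool frame: the origin (TCP) lies at the very end of the fingers, on their centre line; the grasp point (between the pads) lies 19 mm behind it; z points along the fingers, y is the line along which they close (so a half turn about z gives the same grasp; the last joint's range is limited). The gripper opens to 85 mm and grips with 20 to 120 N. Pads are 22 mm wide; open, the fingers measure 114 mm over their backs; the gripper's body (76 mm by 85 mm) begins 54 mm behind the grasp point. The pads swing forward as they close: fully open they stand 13 mm farther back than shut.
Start: joints at [1.237, 0.469, -0.049, 1.532, 0.024, 1.141, -0.082], TCP at [0.203, -0.644, 0.231] pointing down, gripper open.
Joint ranges: [-2.59, 2.59], [-0.33, 1.99], [-1.39, 1.29], [0.1, 2.45], [-1.04, 4.18], [0.21, 1.99], [-2.66, 2.66]. Speed limits (rad/s): [2.57, 2.57, 3.14, 3.14, 3.14, 3.14, 3.14].

### API

Orientations are given as a unit quaternion [w, x, y, z].
In Python, from workcell import get_state, read_camera, calibration, finish_job gives the robot as it stands.
- The arm moves only by the tool jog_arm, never from a script. Its argument "steps" is a list that holds one entry, the list of rows, each a list of 4 numbers: the shift along the tool's x, y, z in cm, then the turn about the tool's z in degrees. A call has exactly 10 rows; each row shifts and turns the commanded pose from where the row before left it, along the tool's axes as they then stand; what a row does not reach is not made up. A row lasts 1/10 s, in which the tool goes at most 50 mm and 8.59 degrees, less where a joint would pass 70% of its speed; a pose out of reach is approached as far as the arm can. A call is refused whole if a number of a shift passes 5 or a number of a turn 8.59, either way. A call with a gripper value outside its range is refused whole. "grip" is the finger opening in cm, from 0 to 8.54, set as the call begins (left out, the last holds). The fingers move at their own pace and stop on an object; "grip_force" is the grip in N (left out, the last holds). Time passes only in rows, so rows that do not move let the fingers close, or fill a call up. It gives the time, the measured TCP pose, the force, the opening and the grip force at its end, in the units of the state.
- get_state(): the state, without advancing time (a new reading comes with each control period).
- read_camera(name): name is "scene" or "top"; returns the picture (384x512x3 uint8, red, green, blue); there is no depth.
- calibration(name): a dict with "camera_matrix" (3x3 intrinsics, pixels), "R" (3x3) and "t" (3): a world point X has camera coordinates R X + t. Camera axes: x right, y down, z forward; pixel columns grow to the right and rows downward; lengths in m; the calibration is good to about 2 mm. A picture is of the moment at which its call begins. calibration takes no time and is no camera call.
- finish_job(): hands the job in; it is judged then, once.
The state is a dict: "t": time; "joint_positions": joint angles; "joint_velocities": joint speeds; "tau": joint torques, N m; "position": TCP position; "tcp_rot": TCP orientation; "ft_force": force on the tool from outside, world axes, zero at the start; "ft_torque": the same for the moment, N m; "width": opening from 0.0 (shut) to 1.0 (fully open); "grasp_force": force on a finger pad.
Only numpy, scipy, OpenCV 4.12 (cv2) and the standard library are available. Lean on these libraries where they do the work, as an engineer would, in place of code of your own. Each camera call takes 0.05 s, during which the arm holds its last target. There are 200 camera calls.

### The job

Close up the small two-drawer sample cabinet with your fingertips: gently push both open drawers fully home, without slamming them, so that the vials standing in them stay upright, and only then push the stud of the locking bar on top of the cabinet all the way to the right so that its tongues lie across both drawers. Only push: lift nothing, and leave the bottles, the tape and the pen where they are.

Things in the scene. Friction and masses are not known exactly. Their poses are not given: they have to be found in the camera images.
- cabinet: Low white cabinet, fixed to the desk, 160 mm deep (x), 286 mm wide (y), 77 mm tall, with two drawers side by side and a steel locking bar on its top. Origin at the centre of its underside on the desk; its +x points from the front to the back (away from the robot), +y to the left, z up. Front face at x = -80 mm. Stands turned up to 0.25 rad.
- drawer_left (a joint): The left drawer (+y half of the cabinet): 0 = fully shut with its front flush with the cabinet front, positive = pulled out toward the robot, in m, up to 0.10; starts 0.05 to 0.09 out. It stays where it is left; sliding it takes about 2 to 3 N, with a hard stop at 0 and no catch.
- drawer_right (a joint): The right drawer (-y half of the cabinet): 0 = fully shut with its front flush with the cabinet front, positive = pulled out toward the robot, in m, up to 0.10; starts 0.05 to 0.09 out. It stays where it is left; sliding it takes about 2 to 3 N, with a hard stop at 0 and no catch.
- pull_left (a point): Middle of the outer (robot-facing) face of the left drawer's pull: a dark bar 50 mm wide, 12 mm tall, 12 mm proud of the drawer front, centred on the front, 65 mm to the left of the cabinet's middle, 38 mm above the desk. The front is 102 mm wide, from 14 to 66 mm above the desk. Pushing this face along the cabinet's +x shuts the drawer. Moves with the drawer; axes as the cabinet's.
- pull_right (a point): Middle of the outer (robot-facing) face of the right drawer's pull: a dark bar 50 mm wide, 12 mm tall, 12 mm proud of the drawer front, centred on the front, 65 mm to the right of the cabinet's middle, 38 mm above the desk. The front is 102 mm wide, from 14 to 66 mm above the desk. Pushing this face along the cabinet's +x shuts the drawer. Moves with the drawer; axes as the cabinet's.
- lock (a joint): The locking bar, a flat steel bar along the front edge of the cabinet's top: 0 = unlocked (left), grows as it slides to the right (the cabinet's -y), in m; hard stop at 0.040 = locked. Starts at 0 to 0.006. Its two tongues (16 mm wide, standing up to 7 mm in front of the cabinet front down to 58 mm above the desk) stand before the posts when unlocked and across the upper edge of the drawer fronts when locked. Stays where it is left; sliding it takes about 2 to 2.5 N.
- stud (a point): Centre of the dark thumb stud on the locking bar: 18 mm (x) by 14 mm (y), 14 mm tall, from 80 to 94 mm above the desk (the bar round it is 81 mm above the desk). Push its left (+y) face toward the cabinet's -y. Lies 17 mm behind the cabinet front and, at joint value 0, 16 mm left of the cabinet's middle (24 mm right of it when locked). Moves with the bar; axes as the cabinet's.
- vial_a: Small glass sample vial with a blue cap, 14 mm diameter, 42 mm tall, standing loose and upright on the floor of the left drawer (drawer floor 17 mm above the desk; it passes under the cabinet top with 9 mm to spare). Falls over if the drawer is jerked; steady pushing at up to 50 mm/s, right into the end stop, is safe. Origin at the centre of its underside, z up along the vial.
- vial_b: Small glass sample vial with a white cap, 14 mm diameter, 42 mm tall, standing loose and upright on the floor of the left drawer (drawer floor 17 mm above the desk; it passes under the cabinet top with 9 mm to spare). Falls over if the drawer is jerked; steady pushing at up to 50 mm/s, right into the end stop, is safe. Origin at the centre of its underside, z up along the vial.
- vial_c: Small glass sample vial with a blue cap, 14 mm diameter, 42 mm tall, standing loose and upright on the floor of the right drawer (drawer floor 17 mm above the desk; it passes under the cabinet top with 9 mm to spare). Falls over if the drawer is jerked; steady pushing at up to 50 mm/s, right into the end stop, is safe. Origin at the centre of its underside, z up along the vial.
- bottle_top: Plastic dropper bottle, 33 mm diameter, 80 mm tall, loose bystander standing on the cabinet's top, near its back edge on the left (magenta cap; cabinet top 77 mm above the desk). Origin at the centre of its underside, z up.
- bottle_side: Plastic dropper bottle, 33 mm diameter, 80 mm tall, loose bystander standing on the desk close to the cabinet's right side (green cap). Origin at the centre of its underside, z up.
- tape: Roll of tape lying flat on the desk, 98 mm diameter, 25 mm tall, loose bystander to the right. Origin at the centre of its underside.
- pen: Marker pen lying on the desk, 135 mm long, 17 mm thick, loose bystander at the front left. Origin at its middle on the underside, y along the pen.

How it is judged:
By the outcome, as a careful person would: the job done as asked, in the order asked, and still so for the second after the job is handed in, with the robot touching nothing.
It also fails if it takes over 64 s, if anything falls off the work surface, if the arm or the gripper's body presses on something with over 40 N, if the wrist force passes 120 N, or if a joint passes its speed limit or range.

## Working session

There is one attempt and no reset: what is moved stays moved. The work goes in short steps, Python scripts to look and compute and a tool call to move; the robot and the scene stay as the last step left them, time stands still between calls to the robot, and variables do not carry over. Pictures are saved under pics/ and viewed, at most 10 in all, crops included, and the job is handed in when it is done.

Besides the shell and the picture viewer there is one more tool, called after "Call:" as name([rows], argument=value, ...), one row to a line, values as JSON. jog_arm: Moves the arm, as the interface text tells. Its arguments: {"type":"object","properties":{"steps":{"type":"array"},"grip":{"type":"number"},"grip_force":{"type":"number"}},"required":["steps"]}

```bash
mkdir -p pics; python3 - <<'E'
from workcell import *
import cv2
for n in ("scene","top"):
    im=read_camera(n)[:,:,::-1]; cv2.imwrite(f"pics/{n}0.png",cv2.resize(im,(800,600),interpolation=cv2.INTER_CUBIC)); cv2.imwrite(f"{n}0raw.png",im)
    print(calibration(n))
print(get_state())
E
```

```text
{'camera_matrix': array([[435.37485891,   0.        , 254.91180487],
       [  0.        , 435.37485891, 194.77885321],
       [  0.        ,   0.        ,   1.        ]]), 'R': array([[-0.84069215, -0.54141548, -0.01029466],
       [-0.42576206,  0.67261751, -0.60523744],
       [ 0.33460929, -0.50443529, -0.79597843]]), 't': array([0.43223495, 0.30079616, 0.95055175])}
{'camera_matrix': array([[478.04654202,   0.        , 248.99613433],
       [  0.        , 478.04654202, 198.62480222],
       [  0.        ,   0.        ,   1.        ]]), 'R': array([[-0.01895209, -0.99973545,  0.01303284],
       [-0.99855679,  0.01827138, -0.05050244],
       [ 0.05025095, -0.01397116, -0.9986389 ]]), 't': array([-0.04756154,  0.5411064 ,  1.18940509])}
{'t': 0.1, 'joint_positions': array([ 1.23709242,  0.46936576, -0.04863105,  1.53356255,  0.02407881,
        1.1410159 , -0.08229129]), 'joint_velocities': array([-0.00050517, -0.00310608,  0.00023001, -0.00094374, -0.0014103 ,
       -0.00073252, -0.0002068 ]), 'tau': array([ 5.13844006e-04, -5.11513674e+01, -4.69926686e-02, -2.38391501e+01,
        1.07467821e-02,  4.32566318e-03, -1.32256096e-05]), 'position': array([ 0.20245343, -0.64337277,  0.23036817]), 'tcp_rot': array([-8.71240623e-04,  9.88404279e-01,  1.51842683e-01, -1.47157522e-04]), 'ft_force': array([ 0.11547402,  0.30005942, -0.88988022]), 'ft_torque': array([ 0.04480803, -0.04663637, -0.02900402]), 'grasp_force': 0.0, 'width': 1.001231041560968}
```

View pics/top0.png

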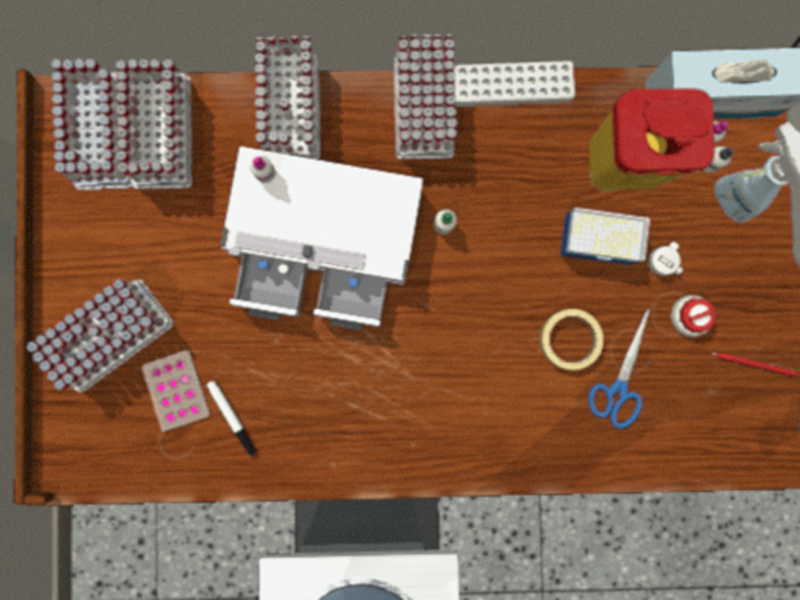

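View pics/scene0.png

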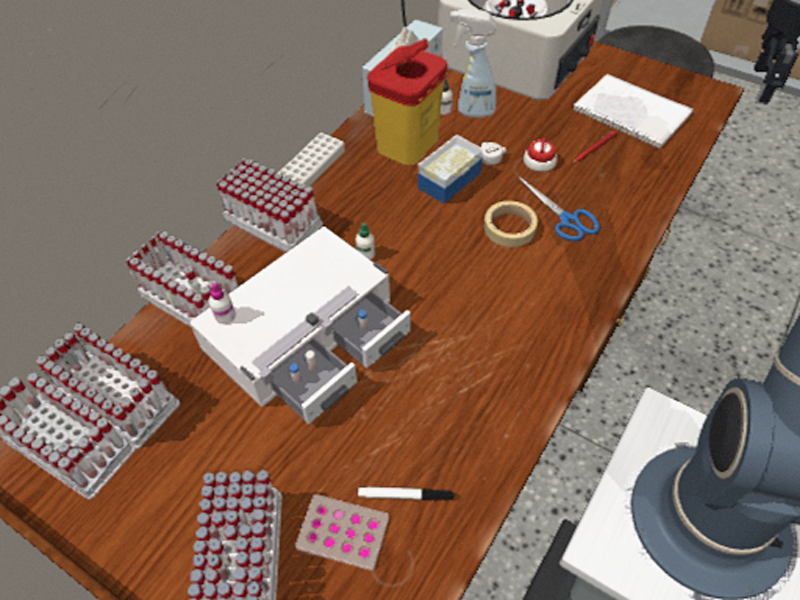

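The top picture shows the cabinet at about (238,148)–(405,283), with both drawers open, the stud near (308,251), the pen at (230,415) and the side bottle at (446,220). I'll enlarge that area.

```bash
python3 - <<'E'
import cv2
im=cv2.imread("top0raw.png")
c=im[90:215,135:285]; cv2.imwrite("pics/topc.png",cv2.resize(c,(720,600),interpolation=cv2.INTER_CUBIC))
im=cv2.imread("scene0raw.png")
c=im[140:275,115:275]; cv2.imwrite("pics/scenec.png",cv2.resize(c,(640,540),interpolation=cv2.INTER_CUBIC))
E
```

```text
(no output)
```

View pics/topc.png

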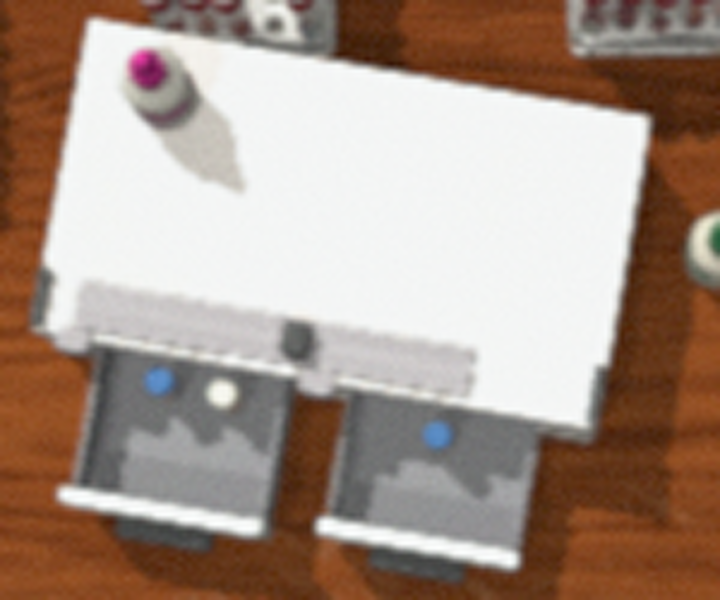

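View pics/scenec.png

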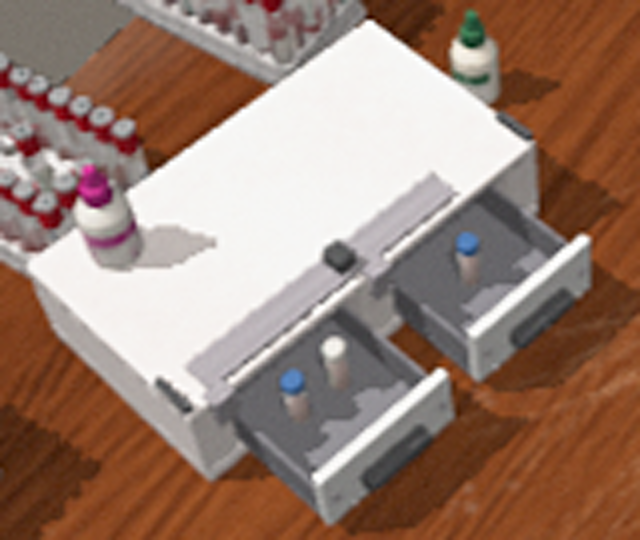

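The enlarged top crop shows these features:
- Cabinet top corners at about (88,18), (650,115), (590,432) and (38,328).
- Drawer fronts at (58–265, 497–533) and (318–518, 530–567).
- Pulls at (165,540) and (415,573).
- Stud at (298,340).

The scene crop agrees with the stud at (340,253). Next I'll fit the pose from these.

```bash
cat > fit.py <<'E'
import numpy as np
from workcell import *
from scipy.optimize import least_squares
C={n:calibration(n) for n in("top","scene")}
def proj(n,X):
    c=C[n]; p=c["camera_matrix"]@(c["R"]@X+c["t"]); return p[:2]/p[2]
def W(p,X):
    c,s=np.cos(p[2]),np.sin(p[2]); return np.array([p[0]+c*X[0]-s*X[1],p[1]+s*X[0]+c*X[1],X[2]])
T=lambda u,v:np.array([135+u/4.8,90+v/4.8])
S=lambda u,v:np.array([115+u/4,140+v/4])
E
python3 - <<'E'
from fit import *
# p: x,y,yaw,dl,dr,lock
def obs(p):
    l,r,k=p[3:]
    a=.080;b=.143;h=.077
    return [("top",(a,b,h),T(88,18)),("top",(a,-b,h),T(650,115)),
    ("scene",(a,-b,h),S(370,20)),("scene",(-a,-b,h),S(535,145)),("scene",(a,b,h),S(32,265)),
    ("top",(-.063,.016-k,.094),T(298,336)),("scene",(-.063,.016-k,.094),S(340,247)),
    ("top",(-a-l,.116,.066),T(58,502)),("top",(-a-l,.014,.066),T(265,537)),
    ("top",(-a-r,-.014,.066),T(318,536)),("top",(-a-r,-.116,.066),T(518,570)),
    ("scene",(-a-l,.116,.066),S(318,482)),("scene",(-a-l,.014,.066),S(452,378)),
    ("scene",(-a-r,-.014,.066),S(473,342)),("scene",(-a-r,-.116,.066),S(588,242)),
    ("top",(-a-l-.012,.065,.044),T(164,545)),("top",(-a-r-.012,-.065,.044),T(415,578))]
f=lambda p:np.concatenate([proj(n,W(p,X))-q for n,X,q in obs(p)])
r=least_squares(f,[.75,.15,-.17,.07,.07,0],loss="soft_l1")
p=r.x;print(p.round(4));print(f(p).reshape(-1,2).round(1).tolist())
for nm,X in dict(pl=(-.092-p[3],.065,.038),pr=(-.092-p[4],-.065,.038),plshut=(-.092,.065,.038),stud=(-.063,.016-p[5],.087)).items(): print(nm,W(p,X).round(4))
E
```

```text
[ 0.689   0.0429 -0.1913  0.0816  0.0757  0.0068]
[[0.2, -0.4], [0.2, -0.1], [0.0, -0.1], [0.6, -0.6], [-1.4, 0.3], [0.1, 0.2], [0.4, 0.9], [0.1, -0.3], [-1.2, -0.3], [-0.3, -0.5], [-0.2, -0.3], [1.2, 1.1], [-0.0, -0.7], [1.4, -0.3], [1.6, -0.1], [-0.5, -0.3], [-0.1, -0.4]]
pl [0.531  0.1397 0.038 ]
pr [0.512 0.011 0.038]
plshut [0.611  0.1242 0.038 ]
stud [0.6289 0.0638 0.087 ]
```

The fit residuals are about 1 px. I'll turn the tool to the cabinet's axes, shut the fingers and head for the right pull.

Call:
jog_arm([
  [[0,0,0,7.1],[0,0,0,7.1],[0,0,0,7.1],[0,0,0,7.1],[3,-3,0,0],[3,-4,0,0],[3,-4,0,0],[3,-4,0,0],[2,-4,0,0],[0,-4,0,0]],
], grip=0)

```text
t: 1.1
position: [0.3873, -0.4419, 0.2307]
tcp_rot: [-0.0, 0.996, -0.093, 0.001]
ft_force: [0.2, -0.5, -0.4]
width: 0.003
grasp_force: 0.0
```

Call:
jog_arm([
  [[0,-4.5,0,0],[0,-4.5,0,0],[0,-4.5,0,0],[0,-4.5,0,0],[0,-4.5,0,0],[0,-4.5,0,0],[0,-4.5,0,0],[0,-4.5,0,0],[0,-4.5,0,0],[0,-3,0,0]],
])

```text
t: 2.1
position: [0.4661, -0.0141, 0.2313]
tcp_rot: [-0.0, 0.996, -0.094, 0.0]
ft_force: [1.4, 0.4, 0.0]
width: -0.001
grasp_force: 0.0
```

```bash
cat >> fit.py <<'E'
P=np.array([.689,.0429,-.1913])
def tcp():
    s=get_state(); q=s["tcp_rot"]; d=s["position"]-np.array([P[0],P[1],0]); c,n=np.cos(P[2]),np.sin(P[2])
    yaw=2*np.arctan2(q[2],q[1]); print("t",round(s["t"],2),"cab xyz",np.round([c*d[0]+n*d[1],-n*d[0]+c*d[1],d[2]],4),"world",s["position"].round(4),"yaw err deg",np.degrees(yaw-P[2]).round(2),"q",q.round(3),"F",s["ft_force"].round(1))
E
python3 -c "from fit import *;tcp()"
```

```text
t 2.1 cab xyz [-0.208  -0.0983  0.2313] world [ 0.4661 -0.0141  0.2313] yaw err deg 0.23 q [-0.     0.996 -0.094  0.   ] F [1.4 0.4 0. ]
```

Call:
jog_arm([
  [[0,-3.3,2,0],[0,0,2.5,0],[0,0,2.5,0],[0,0,2.5,0],[0,0,2.5,0],[0,0,2.5,0],[0,0,2.5,0],[0,0,2,0],[0,0,0.5,0],[0,0,0,0]],
])

```text
t: 3.1
position: [0.4719, 0.0149, 0.0358]
tcp_rot: [0.0, 0.995, -0.095, -0.001]
ft_force: [-0.3, -0.1, 0.0]
width: -0.002
grasp_force: 0.0
```

```bash
python3 - <<'E'
from fit import *;tcp()
import cv2
im=read_camera("scene")[:,:,::-1]
c=im[120:275,115:300]; cv2.imwrite("pics/s1.png",cv2.resize(c,None,fx=4,fy=3.8,interpolation=cv2.INTER_CUBIC))
E
```

```text
t 3.1 cab xyz [-0.2078 -0.0688  0.0358] world [0.4719 0.0149 0.0358] yaw err deg 0.04 q [ 0.     0.995 -0.095 -0.001] F [-0.3 -0.1  0. ]
```

View pics/s1.png

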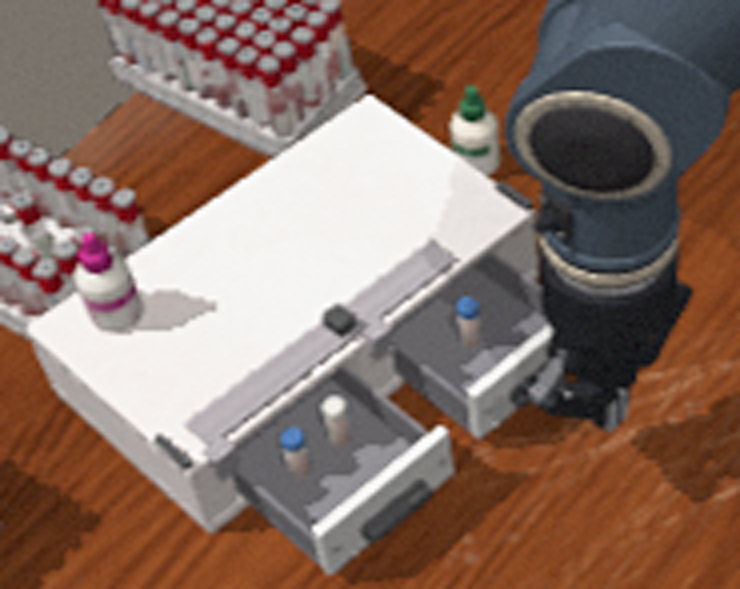

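The gripper at (560,385) stands in front of the right pull, and the vials are upright. Next comes a slow approach.

Call:
jog_arm([
  [[0.3,0,0,0],[0.3,-0.1,0,0],[0.3,-0.1,0,0],[0.3,-0.1,0,0],[0.2,0,0,0],[0.2,0,0,0],[0.2,0,0,0],[0.2,0,0,0],[0.2,0,0,0],[0.2,0,0,0]],
])

```text
t: 4.15
position: [0.4968, 0.0132, 0.0363]
tcp_rot: [0.0, 0.995, -0.095, -0.0]
ft_force: [-0.2, -0.5, 0.5]
width: 0.003
grasp_force: 0.0
```

Call:
jog_arm([
  [[0.2,0,0,0],[0.2,0,0,0],[0.2,0,0,0],[0.2,0,0,0],[0.2,0,0,0],[0.2,0,0,0],[0.2,0,0,0],[0.2,0,0,0],[0.2,0,0,0],[0.2,0,0,0]],
])

```text
t: 5.15
position: [0.5163, 0.0094, 0.0362]
tcp_rot: [0.0, 0.995, -0.095, -0.0]
ft_force: [-1.5, 0.5, -0.2]
width: -0.0
grasp_force: 0.9
```

```bash
python3 -c "from fit import *;tcp()"
```

```text
t 5.15 cab xyz [-0.1632 -0.0657  0.0362] world [0.5163 0.0094 0.0362] yaw err deg 0.02 q [ 0.     0.995 -0.095 -0.   ] F [-1.5  0.5 -0.2]
```

Call:
jog_arm([
  [[0.3,0,0,0],[0.3,0,0,0],[0.3,0,0,0],[0.3,0,0,0],[0.3,0,0,0],[0.3,0,0,0],[0.3,0,0,0],[0.3,0,0,0],[0.3,0,0,0],[0.3,0,0,0]],
])

```text
t: 6.15
position: [0.5459, 0.0036, 0.0363]
tcp_rot: [0.0, 0.995, -0.095, -0.0]
ft_force: [-1.9, 0.9, -0.8]
width: -0.002
grasp_force: 1.0
```

Call:
jog_arm([
  [[0.2,0,0,0],[0.2,0,0,0],[0.2,0,0,0],[0.2,0,0,0],[0.2,0,0,0],[0.2,0,0,0],[0.2,0,0,0],[0.2,0,0,0],[0.2,0,0,0],[0.2,0,0,0]],
])

```text
t: 7.15
position: [0.5655, -0.0002, 0.0363]
tcp_rot: [0.0, 0.995, -0.095, -0.0]
ft_force: [-1.9, -0.4, -0.5]
width: 0.002
grasp_force: 0.9
```

```bash
python3 -c "from fit import *;tcp()"
```

```text
t 7.15 cab xyz [-0.1131 -0.0658  0.0363] world [ 5.655e-01 -2.000e-04  3.630e-02] yaw err deg 0.02 q [ 0.     0.995 -0.095 -0.   ] F [-1.9 -0.4 -0.5]
```

Call:
jog_arm([
  [[0.1,0,0,0],[0.1,0,0,0],[0.1,0,0,0],[0.1,0,0,0],[0.1,0,0,0],[0.1,0,0,0],[0.1,0,0,0],[0.1,0,0,0],[0.1,0,0,0],[0.1,0,0,0]],
])

```text
t: 8.15
position: [0.5753, -0.002, 0.0363]
tcp_rot: [0.0, 0.995, -0.095, 0.0]
ft_force: [-2.3, -0.6, -0.1]
width: 0.003
grasp_force: 0.8
```

Call:
jog_arm([
  [[0.1,0,0,0],[0.1,0,0,0],[0.1,0,0,0],[0.1,0,0,0],[0.1,0,0,0],[0,0,0,0],[0,0,0,0],[0,0,0,0],[0,0,0,0],[0,0,0,0]],
])

```text
t: 9.15
position: [0.5769, -0.0023, 0.0362]
tcp_rot: [0.001, 0.995, -0.095, -0.003]
ft_force: [-9.4, 0.8, 6.3]
width: -0.002
grasp_force: 4.7
```

The stop is reached (9 N). I'll back away and move over to the left pull.

Call:
jog_arm([
  [[-0.3,0,0,0],[-0.7,0,0,0],[-2,0,0,0],[-3,0,0,0],[-3,0,0,0],[-2,0,0,0],[0,-3.3,0,0],[0,-3.3,0,0],[0,-3.3,0,0],[0,-3.2,0,0]],
])

```text
t: 10.15
position: [0.4982, 0.1488, 0.037]
tcp_rot: [-0.001, 0.995, -0.095, 0.002]
ft_force: [0.2, 0.3, -0.3]
width: 0.003
grasp_force: 0.0
```

```bash
python3 -c "from fit import *;tcp()"
```

```text
t 10.15 cab xyz [-0.2075  0.0677  0.037 ] world [0.4982 0.1488 0.037 ] yaw err deg 0.05 q [-0.001  0.995 -0.095  0.002] F [ 0.2  0.3 -0.3]
```

Call:
jog_arm([
  [[0.2,0.1,0,0],[0.2,0.1,0,0],[0.2,0.1,0,0],[0.2,0,0,0],[0.2,0,0,0],[0.2,0,0,0],[0.2,0,0,0],[0.2,0,0,0],[0.2,0,0,0],[0.2,0,0,0]],
])

```text
t: 11.15
position: [0.5162, 0.1399, 0.0363]
tcp_rot: [0.0, 0.995, -0.095, 0.0]
ft_force: [-1.2, -0.0, 0.1]
width: 0.005
grasp_force: 0.0
```

Call:
jog_arm([
  [[0.2,0,0,0],[0.2,0,0,0],[0.2,0,0,0],[0.2,0,0,0],[0.2,0,0,0],[0.2,0,0,0],[0.2,0,0,0],[0.2,0,0,0],[0.2,0,0,0],[0.2,0,0,0]],
])

```text
t: 12.15
position: [0.5357, 0.1361, 0.0363]
tcp_rot: [0.0, 0.995, -0.095, -0.0]
ft_force: [-1.9, 1.2, 0.7]
width: -0.001
grasp_force: 0.9
```

Call:
jog_arm([
  [[0.3,0,0,0],[0.3,0,0,0],[0.3,0,0,0],[0.3,0,0,0],[0.3,0,0,0],[0.3,0,0,0],[0.3,0,0,0],[0.3,0,0,0],[0.3,0,0,0],[0.3,0,0,0]],
])

```text
t: 13.15
position: [0.5653, 0.1303, 0.0363]
tcp_rot: [0.0, 0.995, -0.095, -0.0]
ft_force: [-1.4, 0.0, -0.3]
width: 0.003
grasp_force: 1.0
```

Call:
jog_arm([
  [[0.3,0,0,0],[0.3,0,0,0],[0.3,0,0,0],[0.2,0,0,0],[0.2,0,0,0],[0.2,0,0,0],[0.2,0,0,0],[0.2,0,0,0],[0.2,0,0,0],[0.2,0,0,0]],
])

```text
t: 14.15
position: [0.5878, 0.1259, 0.0363]
tcp_rot: [0.0, 0.995, -0.095, 0.0]
ft_force: [-1.4, 0.6, -0.2]
width: 0.003
grasp_force: 0.9
```

```bash
python3 -c "from fit import *;tcp()"
```

```text
t 14.15 cab xyz [-0.1151  0.0623  0.0363] world [0.5878 0.1259 0.0363] yaw err deg 0.02 q [ 0.     0.995 -0.095  0.   ] F [-1.4  0.6 -0.2]
```

Call:
jog_arm([
  [[0.1,0,0,0],[0.1,0,0,0],[0.1,0,0,0],[0.1,0,0,0],[0.1,0,0,0],[0.1,0,0,0],[0.1,0,0,0],[0.1,0,0,0],[0.1,0,0,0],[0.1,0,0,0]],
])

```text
t: 15.15
position: [0.5976, 0.124, 0.0363]
tcp_rot: [0.0, 0.995, -0.095, 0.0]
ft_force: [-2.6, -0.1, 0.2]
width: 0.0
grasp_force: 0.8
```

Call:
jog_arm([
  [[0.1,0,0,0],[0.1,0,0,0],[0.1,0,0,0],[0.1,0,0,0],[0.1,0,0,0],[0.1,0,0,0],[0.1,0,0,0],[0,0,0,0],[0,0,0,0],[0,0,0,0]],
])

```text
t: 16.15
position: [0.6014, 0.1233, 0.0362]
tcp_rot: [0.001, 0.995, -0.095, -0.003]
ft_force: [-8.4, -0.6, 6.4]
width: -0.002
grasp_force: 4.3
```

```bash
python3 -c "from fit import *;tcp()"
```

```text
t 16.15 cab xyz [-0.1012  0.0623  0.0362] world [0.6014 0.1233 0.0362] yaw err deg 0.06 q [ 0.001  0.995 -0.095 -0.003] F [-8.4 -0.6  6.4]
```

Both drawers meet the stop at the same TCP depth (about -0.101). I'll lift clear and move above the left side of the stud.

Call:
jog_arm([
  [[-0.4,0,0,0],[-0.8,0,0,0],[-2.8,0,0,0],[0,0,-3.5,0],[0,0,-3.5,0],[0,0,-3,0],[2.5,0.7,0,0],[2.5,0,0,0],[2.5,0,0,0],[0,0,0,0]],
])

```text
t: 17.15
position: [0.6409, 0.108, 0.1367]
tcp_rot: [-0.0, 0.995, -0.097, 0.002]
ft_force: [-0.6, -0.7, -0.6]
width: -0.001
grasp_force: 0.0
```

```bash
python3 - <<'E'
from fit import *;tcp()
import cv2
im=read_camera("scene")[:,:,::-1]
c=im[120:275,115:300]; cv2.imwrite("pics/s2.png",cv2.resize(c,None,fx=4,fy=3.8,interpolation=cv2.INTER_CUBIC))
E
```

```text
t 17.15 cab xyz [-0.0596  0.0547  0.1367] world [0.6409 0.108  0.1367] yaw err deg -0.15 q [-0.     0.995 -0.097  0.002] F [-0.6 -0.7 -0.6]
```

View pics/s2.png

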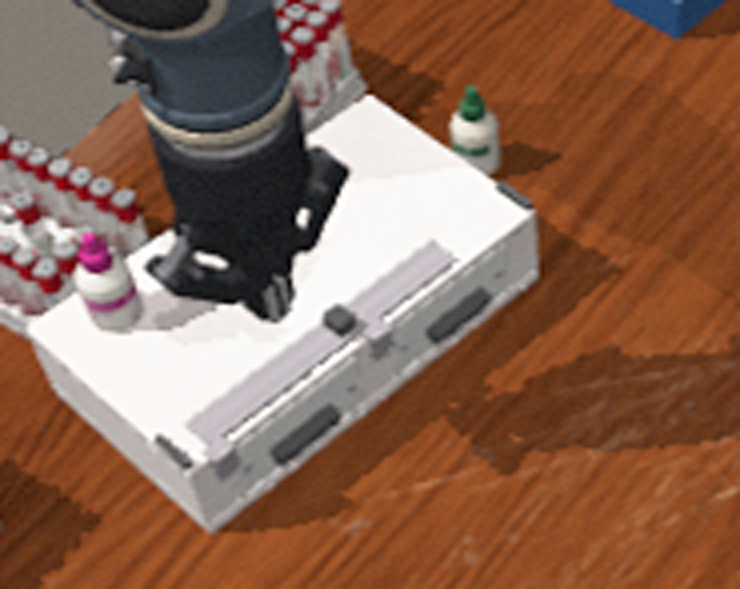

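Both drawers are flush, and the fingertip at (272,315) is to the left of the stud at (340,320). I'll descend to 86 mm, then push right.

Call:
jog_arm([
  [[-0.3,0,1,0],[0,0,1,0],[0,0,1,0],[0,0,1,0],[0,0,0.6,0],[0,0,0.4,0],[0,0.3,0.1,0],[0,0.3,0,0],[0,0.3,0,0],[0,0.3,0,0]],
])

```text
t: 18.2
position: [0.6324, 0.0976, 0.0857]
tcp_rot: [0.0, 0.995, -0.095, 0.0]
ft_force: [0.5, -0.3, 0.7]
width: 0.002
grasp_force: 0.0
```

Call:
jog_arm([
  [[0,0.2,0,0],[0,0.2,0,0],[0,0.2,0,0],[0,0.2,0,0],[0,0.2,0,0],[0,0.2,0,0],[0,0.2,0,0],[0,0.2,0,0],[0,0.2,0,0],[0,0.2,0,0]],
])

```text
t: 19.2
position: [0.6284, 0.0786, 0.0854]
tcp_rot: [-0.0, 0.995, -0.095, 0.0]
ft_force: [0.1, 2.0, -1.0]
width: 0.0
grasp_force: 0.9
```

```bash
python3 -c "from fit import *;tcp()"
```

```text
t 19.2 cab xyz [-0.0663  0.0235  0.0854] world [0.6284 0.0786 0.0854] yaw err deg 0.04 q [-0.     0.995 -0.095  0.   ] F [ 0.1  2.  -1. ]
```

Call:
jog_arm([
  [[0,0.25,0,0],[0,0.25,0,0],[0,0.25,0,0],[0,0.25,0,0],[0,0.25,0,0],[0,0.25,0,0],[0,0.2,0,0],[0,0.2,0,0],[0,0.2,0,0],[0,0.2,0,0]],
])

```text
t: 20.2
position: [0.624, 0.0558, 0.0853]
tcp_rot: [0.0, 0.995, -0.095, 0.0]
ft_force: [0.6, 1.2, -0.0]
width: 0.001
grasp_force: 0.9
```

Call:
jog_arm([
  [[0,0.1,0,0],[0,0.1,0,0],[0,0.1,0,0],[0,0.1,0,0],[0,0.1,0,0],[0,0.1,0,0],[0,0.1,0,0],[0,0.1,0,0],[0,0.1,0,0],[0,0.1,0,0]],
])

```text
t: 21.2
position: [0.6232, 0.0523, 0.0855]
tcp_rot: [-0.004, 0.996, -0.093, 0.001]
ft_force: [3.1, 14.3, -3.8]
width: 0.003
grasp_force: 5.4
```

```bash
python3 -c "from fit import *;tcp()"
```

```text
t 21.2 cab xyz [-0.0664 -0.0033  0.0855] world [0.6232 0.0523 0.0855] yaw err deg 0.23 q [-0.004  0.996 -0.093  0.001] F [ 3.1 14.3 -3.8]
```

The bar is at its stop (14 N, and TCP y matches the locked position). I'll release, rise and retreat.

Call:
jog_arm([
  [[0,-0.4,0,0],[0,-0.4,0,0],[0,-0.8,0,0],[0,0,-1,0],[0,0,-3,0],[0,0,-4,0],[0,0,-4,0],[-4,0,-2,0],[-4,0,0,0],[-4,0,0,0]],
])

```text
t: 22.2
position: [0.5065, 0.084, 0.2269]
tcp_rot: [0.0, 0.995, -0.096, 0.001]
ft_force: [-0.3, 0.5, -0.0]
width: 0.001
grasp_force: 0.0
```

Call:
jog_arm([
  [[-2,5,0,0],[0,5,0,0],[0,5,0,0],[0,5,0,0],[0,5,0,0],[0,5,0,0],[0,0,0,0],[0,0,0,0],[0,0,0,0],[0,0,0,0]],
])

```text
t: 23.2
position: [0.4333, -0.2016, 0.2256]
tcp_rot: [-0.0, 0.996, -0.094, 0.0]
ft_force: [-0.5, -0.2, -0.4]
width: -0.003
grasp_force: 0.0
```

```bash
python3 - <<'E'
from fit import *;tcp()
import cv2
a=read_camera("scene")[120:275,115:275,::-1];b=read_camera("top")[85:240,135:295,::-1]
cv2.imwrite("pics/end.png",cv2.resize(cv2.hconcat([a,b]),None,fx=2.5,fy=2.5,interpolation=cv2.INTER_CUBIC))
E
```

```text
t 23.2 cab xyz [-0.2046 -0.2886  0.2256] world [ 0.4333 -0.2016  0.2256] yaw err deg 0.19 q [-0.     0.996 -0.094  0.   ] F [-0.5 -0.2 -0.4]
```

View pics/end.png

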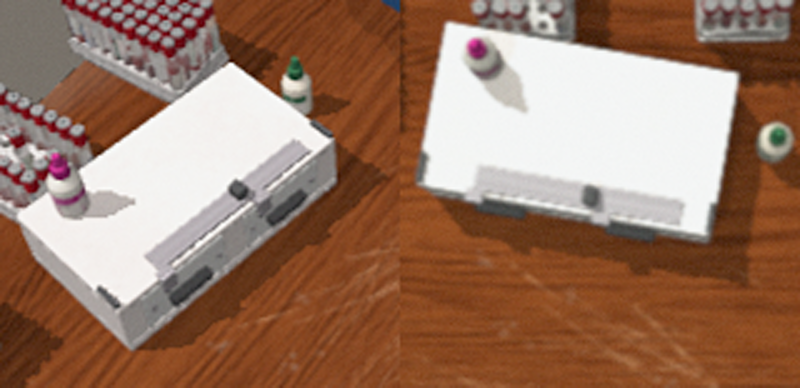

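The final picture shows both drawers flush, the bar shifted right with its stud at (592,194) in the top half, and both bottles where they were. I'll check the stud's travel numerically before handing in.

```bash
python3 - <<'E'
from fit import *
for k in (.036,.04): print(proj("top",W(P,(-.063,.016-k,.094))),proj("scene",W(P,(-.063,.016-k,.094))))
print("seen",135+(592-400)/2.5,85+192/2.5,115+238/2.5,120+186/2.5)
print(finish_job())
E
```

```text
[209.36242479 162.36112157] [209.25009393 195.68176334]
[211.03535554 162.65352015] [210.4510028  194.73575852]
seen 211.8 161.8 210.2 194.4
the job is handed in; nothing more can be done
None
```

Both drawers are pushed fully home, and the locking bar was then slid right to its stop; the job is handed in at about 23 s. The vials can't be seen with the drawers shut, but I never pushed faster than about 30 mm/s.

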